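Fit the dehumidifier's cartridge and hold its dial at the third click

ROBOT

A 6-joint arm with a two-finger parallel gripper is mounted at the origin on the work surface. World frame = base frame: x ahead of the robot, y to its left, z up, the work surface at z = 0. Lengths are in mm, angles in rad, forces in N, time in s.
With the tool pointing down it reaches from about 350 to 875 mm from the base axis. Payload 4.2 kg.
Tool frame: the origin (TCP) lies between the finger pads; the fingertips stand 25 mm ahead of it and the grasp point (between the pads) lies 6 mm ahead of it; z points along the fingers, y is the line along which they close (so a half turn about z gives the same grasp; the last joint's range is limited). The gripper opens to 85 mm and grips with 20 to 120 N. Pads are 22 mm wide; open, the fingers measure 114 mm over their backs; the gripper's body (76 mm by 85 mm) begins 54 mm behind the grasp point. The pads swing forward as they close: fully open they stand 13 mm farther back than shut.
Start: joints at [-1.02, 0.385, 0.008, 0, -1.194, -0.259], TCP at [179.814, -598.553, 256.312] pointing down, gripper open.
Joint ranges: [-3.14, 3.14], [-1.21, 2.06], [-1.07, 1.41], [-3.16, 2.05], [-2.99, -0.16], [-3.1, 3.1]. Speed limits (rad/s): [2.79, 2.79, 3.14, 3.14, 3.14, 3.14].

INTERFACE

Orientations are given as a unit quaternion [x, y, z, w].
In Python, from bench import arm gives the robot as it stands.
- The arm moves only by the shell command python3 -m pendant 'ROWS'. ROWS is JSON, a list of rows, each a list of 7 numbers: the shift along the tool's x, y, z in m, then the turn, a rotation vector about the tool's x, y, z in degrees, then the finger opening in m, from 0 to 0.0854. In form: [[x, y, z, wx, wy, wz, fingers], ...]. A call has 1 to 12 rows; each row shifts and turns the commanded pose from where the row before left it, along the tool's axes as they then stand; what a row does not reach is not made up. A row lasts 1/10 s, in which the tool goes at most 50 mm and 8.59 degrees, less where a joint would pass 70% of its speed; a pose out of reach is approached as far as the arm can. A call is refused whole if a number of a shift passes 0.05 or a number of a turn 8.59, either way. A call with a gripper value outside its range is refused whole. The fingers move at their own pace and stop on an object; the grip force is fixed at half the most. Time passes only in rows, so rows that do not move let the fingers close. It gives the time, the measured TCP pose, the force, the opening and the grip force at its end, in the units of the state.
- arm.read_state(): the state, without advancing time (a new reading comes with each control period).
- arm.get_image(name): name is "side" or "top" or "wrist"; returns a dict with "image" (420x560x3 uint8, red, green, blue), "fx", "fy", "cx", "cy" (pixels), "xyz" and "rotation" of the camera in the world. Camera axes: x right, y down, z forward; pixel columns grow to the right and rows downward; lengths in mm; the calibration is good to about 2 mm. The wrist camera is an equidistant fisheye: a pixel r from the principal point sees the ray r / f radians off the axis. A picture is of the moment at which its call begins. There is no depth.
- arm.job_done(): hands the job in; it is judged then, once.
The state is a dict: "clock": time; "joints": joint angles; "joint_vel": joint speeds; "joint_efforts": joint torques, N m; "position": TCP position; "ee_rot": TCP orientation; "contact_force": force on the tool from outside, world axes, zero at the start; "wrist_torque": the same for the moment, N m; "gripper_width": finger opening in mm; "grasp_force": force on a finger pad.
Only numpy, scipy, OpenCV 4.12 (cv2) and the standard library are available. Lean on these libraries where they do the work, as an engineer would, in place of code of your own. Each camera call takes 0.05 s, during which the arm holds its last target. There are 200 camera calls.

TASK

Press the fresh desiccant cartridge fully home into the empty bay in the top of the dehumidifier, so that its block sits flush with the deck. Then turn the unit's spring-return dial clockwise past its first two clicks to the third (three pips) and hold it there against its spring so that the unit registers the new cartridge: you finish while still holding the dial, not letting go. Do not turn the dial before the cartridge is in, and leave the other things on the ledge standing where they are.

Things in the scene. Friction and masses are not known exactly. Their poses are not given: they have to be found in the camera images.
- cartridge: the fresh desiccant cartridge, loose, upright on the ledge: a block 60 (its x) x 42 (its y) x 30 mm tall with slotted sides and its foot tapered (54 x 36 mm at the bottom, full size 8 mm up), and on its top a finger rib 36 (along its x) x 12 (y) mm, 21 mm high, so 51 mm tall in all. Origin at the centre of its underside, z up. 50 to 85 g. Fits the bay either way round (half turn)
- bay_floor (a point): centre of the floor of the empty rectangular bay in the dehumidifier's top: 64 (this x) x 45 (y) mm, 30 mm deep, 2 mm chamfer at the mouth. The cartridge goes in with its x along this x; when it is home, its underside on this floor, its block is flush with the deck and only the rib stands out
- bay_mouth (a point): centre of the bay's mouth, level with the deck, 30 mm above bay_floor, same axes. 10 to 28 mm below the mouth sprung contact leaves bulge 3 mm out of the bay's two long walls (+y and -y), leaving 39 mm between them: let go in the mouth, the cartridge comes to rest on them 5 to 10 mm proud until it is pressed down with about 2 to 4 N, then stays home
- dehumidifier: compact white dehumidifier, firm on the ledge (it does not shift), 130 (x) x 210 (y) x 95 mm tall, flat deck on top; origin at the centre of its underside, its front with the round humidity window faces its -x. The bay is in its +y half (centre at y +50 mm), the dial in its -y half (axis at y -52 mm)
- dial_grip (a point): on the dial's upright axis, half way up its finger bar, 20 mm above the deck; turns with the dial. The bar is 46 (this x) x 12 (y) mm, from 9 to 30 mm above the deck, on a round skirt 53 mm across. The pointer line is at its -x end, which at rest points to the unit's front. One, two and three raised pips on the deck lie at the three clicks
- dial (a joint): angle of the dial in rad: 0 at rest, growing clockwise seen from above; clicks at 0.4, 0.8 and 1.2, end stop at 1.3. The clicks are felt but do not keep the dial: its spring returns it to 0 when let go. The spring pulls with about 0.06 N m at 0 and 0.1 N m at 1.3; riding over each click takes up to about 0.02 N m more
- soap_dispenser: push-button soap dispenser of brushed steel, 68 mm across, 160 mm tall with a short spout; origin at the centre of its underside. Leave it alone.
- tumbler: open plastic tumbler, 74 mm across, 100 mm tall; origin at the centre of its underside. Leave it alone.
- brush_stand: hard silicone toothbrush stand, 68 mm across, 64 mm tall, one brush standing in it up to 176 mm; origin at the centre of its underside. Leave it alone.
- vase: small glass vase, 68 mm across, 118 mm tall; origin at the centre of its underside. Leave it alone.
- saucer: round ceramic saucer, 124 mm across, 18 mm high; origin at the centre of its underside. Leave it alone.
- tin: closed round aluminium tin, 74 mm across, 53 mm tall; origin at the centre of its underside. Leave it alone.
There are look-alikes about, which are no part of the job. Leave any brown look-alike of the dehumidifier alone.

How it is judged (in metres and radians):
On the way:
1. the cartridge is pressed home in the bay, flush with the deck (z of cartridge in the frame of bay_floor below 0.0025 m and horizontal distance between cartridge and bay_floor below 0.005 m and angle between the x axis of cartridge and the x axis of bay_floor, either way round below 0.12 rad and angle between cartridge's own z axis and vertical below 0.06 rad), for 0.2 s.
At the end, for the whole second after the job is handed in: The fingers are touching and holding the dial (over 0.8 N) at its third click (joint above 1.08 rad; the click is at 1.2, the stop at 1.3), and the cartridge is home in the bay: block within 2.5 mm of the bay floor, within 5 mm of its centre, square to it within 0.12 rad and level within 0.06 rad (all of step 1 and value of joint dial above 1.08 rad and contact force between the fingers and dial above 0.8 N); the arm keeps its last pose, push and grip.
It fails at once if the dial is turned before the cartridge is home (value of joint dial above 0.35 rad and not (z of cartridge in the frame of bay_floor below 0.0025 m and horizontal distance between cartridge and bay_floor below 0.005 m and angle between the x axis of cartridge and the x axis of bay_floor, either way round below 0.12 rad and angle between cartridge's own z axis and vertical below 0.06 rad)).
It fails at once if another thing on the ledge is shoved more than 30 mm or tipped over (distance of any of soap_dispenser, tumbler, brush_stand, vase, saucer, tin from where it was at the start of the episode above 0.03 m or angle between any of soap_dispenser, tumbler, brush_stand, vase, saucer, tin's own z axis and vertical above 0.4 rad).
It also fails if it takes over 69 s, if anything falls off the work surface, if the arm or the gripper's body presses on something with over 40 N, if the wrist force passes 120 N, or if a joint passes its speed limit or range.

## Working session

There is one attempt and no reset: what is moved stays moved. The work goes in short steps, Python scripts to look and compute and a shell command to move; the robot and the scene stay as the last step left them, time stands still between calls to the robot, and variables do not carry over. Pictures are saved under pics/ and viewed, at most 10 in all, crops included, and the job is handed in when it is done.

```bash
mkdir -p pics; ls
cat > h.py <<'E'
import numpy as np, cv2, json
from bench import arm
from scipy.spatial.transform import Rotation as R
def snap(n,f):
    d=arm.get_image(n); cv2.imwrite('pics/'+f+'.png',d['image'][:,:,::-1])
    np.savez('pics/'+f+'.npz',**{k:np.array(v) for k,v in d.items()}); return d
E
python3 - <<'E'
from h import *
for n in ('side','top','wrist'):
    d=snap(n,n+'0'); print(n,d['fx'],d['fy'],d['cx'],d['cy'],d['xyz'],np.round(d['rotation'],4).tolist())
s=arm.read_state(); print(s)
a=cv2.imread('pics/side0.png');b=cv2.imread('pics/top0.png')
cv2.imwrite('pics/a.png',np.hstack([a[:, :],b])[:, :] if 0 else a)
E
```

```text
pics
side 449.2006676238359 449.2006676238359 273.63702748447963 211.66030083090436 [ 27.17019138 709.11375198 825.95257468] [-0.2561, 0.8693, -0.4041, 0.1239]
top 534.2293569155288 534.2293569155288 282.4547515570068 204.97589938651393 [ 393.45994285  -43.27441575 1665.00725799] [0.7116, -0.7014, 0.0235, -0.0315]
wrist 325.19226210127806 325.19226210127806 276.4285153012884 205.59999032150336 [ 103.81849309 -620.94540281  374.00740594] [0.5893, 0.7925, 0.1265, 0.093]
{'clock': 0.15, 'joints': array([-1.02042284e+00,  3.85396054e-01,  6.96733767e-03, -3.32940231e-04,
       -1.19396549e+00, -2.58643627e-01]), 'joint_vel': array([-0.00035816, -0.00180022,  0.00337926,  0.00258319,  0.00183182,
       -0.00146576]), 'joint_efforts': array([-4.66274305e-04, -3.92678189e+01,  1.88581055e+01,  4.18860599e+00,
       -3.42868778e-03,  9.89478686e-07]), 'position': array([ 179.6926415 , -598.22086317,  255.47671865]), 'ee_rot': array([-1.45287453e-01,  9.89389152e-01,  7.95361722e-04, -1.72183207e-04]), 'contact_force': array([-0.26718091, -0.01152041, -0.06288012]), 'wrist_torque': array([ 0.00684345, -0.0367544 ,  0.02217457]), 'grasp_force': 0.0, 'gripper_width': 85.43954964112781}
```

View pics/top0.png

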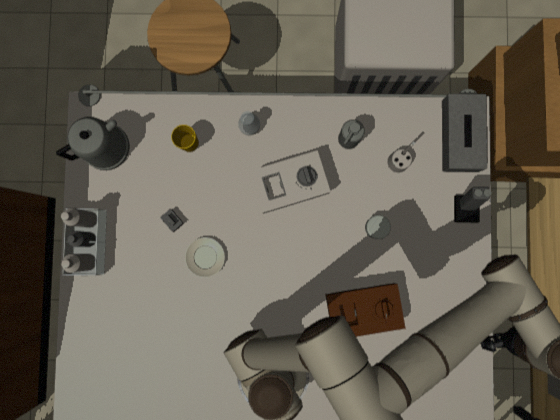

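View pics/side0.png

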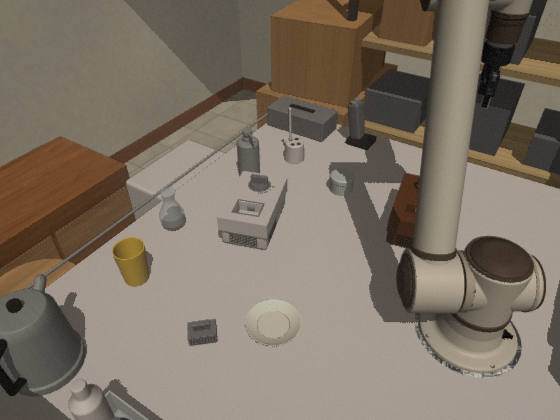

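Candidates for the cartridge: dark small block with rib at top (173,219) / side (202,331); black stand at top (467,208) has a tall post, so no. The unit: white one at top (297,180) / side (253,210), versus the brown look-alike at top (365,308), to be left alone. I choose (173,219) and the white unit, and check in one close crop.

Run:
```python
from h import *
a=cv2.imread('pics/side0.png');b=cv2.imread('pics/top0.png')
def c(im,x,y,w,h,W,H):
    return cv2.resize(im[y:y+h,x:x+w],(W,H),interpolation=cv2.INTER_CUBIC)
t=np.hstack([c(b,155,200,40,30,400,300),c(b,255,143,80,60,400,300)])
u=np.hstack([c(a,180,310,48,36,400,300),c(a,205,165,100,75,400,300)])
cv2.imwrite('pics/mos.png',np.vstack([t,u]))
```

```text
(no output)
```

View pics/mos.png

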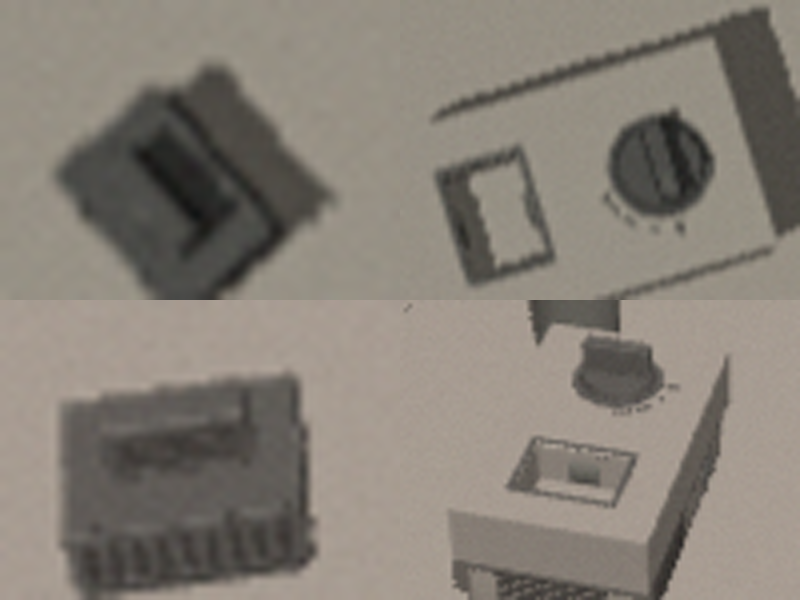

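The crop confirms it: ribbed slotted cartridge at top (172,219) and side (202,329); white unit with open bay (top 274,186; side 248,208) and dial (top 306,176; side 258,182).

```bash
cat >> h.py <<'E'
def ray(d,u,v,fish=False):
    x=(u-float(d['cx']))/float(d['fx']); y=(v-float(d['cy']))/float(d['fy'])
    if fish:
        r=np.hypot(x,y)+1e-12; p=np.array([np.sin(r)*x/r,np.sin(r)*y/r,np.cos(r)])
    else: p=np.array([x,y,1.])
    M=R.from_quat(d['rotation']).as_matrix() if np.size(d['rotation'])==4 else np.array(d['rotation'])
    p=M@p; return np.array(d['xyz'],float),p/np.linalg.norm(p)
def tri(*rs):
    A=sum(np.eye(3)-np.outer(p,p) for _,p in rs); b=sum((np.eye(3)-np.outer(p,p))@o for o,p in rs)
    X=np.linalg.solve(A,b); return X,[round(float(np.linalg.norm(np.cross(X-o,p))),1) for o,p in rs]
def onz(r,z): return r[0]+r[1]*(z-r[0][2])/r[1][2]
def proj(d,P,fish=False):
    M=R.from_quat(d['rotation']).as_matrix() if np.size(d['rotation'])==4 else np.array(d['rotation'])
    p=M.T@(np.array(P,float)-d['xyz'])
    if fish:
        t=np.arctan2(np.hypot(p[0],p[1]),p[2]); s=t/np.hypot(p[0],p[1])
    else: s=1/p[2]
    return float(d['cx'])+float(d['fx'])*p[0]*s, float(d['cy'])+float(d['fy'])*p[1]*s
E
python3 - <<'E'
from h import *
T=np.load('pics/top0.npz');S=np.load('pics/side0.npz')
def m(x,y): # mosaic -> (cam,u,v)
    if y<300: return (T,155+x/10-.45,200+y/10-.45) if x<400 else (T,255+(x-400)/5-.4,143+y/5-.4)
    y-=300
    return (S,180+x*.12-.44,310+y*.12-.44) if x<400 else (S,205+(x-400)/4-.37,165+y/4-.37)
def p(n,a,b): 
    X,e=tri(ray(*m(*a)),ray(*m(*b)));print(n,X.round(1),e)
# bay corners: farther from robot? match by adjacency
# top TL/TR/BR/BL ; side view from +y looking -y
p('baytopTL',(435,170),(508,488)); p('TR',(520,147),(535,437)); p('BR',(552,258),(637,456)); p('BL',(473,284),(614,506))
p('dialskirt',(660,166),(618,378))
p('cart L',(57,175),(62,400) );
for q in ((57,175),(155,85),(275,245),(190,160)): print('cart top z30/51',onz(ray(*m(*q)),30).round(1),onz(ray(*m(*q)),51).round(1))
for q in ((62,400),(297,375),(308,520),(65,540)): print('cart side z30',onz(ray(*m(*q)),30).round(1))
for q in ((435,170),(520,147),(552,258),(473,284)): print('bay top z95',onz(ray(*m(*q)),95).round(1))
for q in ((508,488),(535,437),(637,456),(614,506)): print('bay side z95',onz(ray(*m(*q)),95).round(1))
E
```

```text
baytopTL [599.   38.3  93.8] [0.5, 0.5]
TR [613.7 -11.5  95.5] [0.1, 0.1]
BR [547.4 -31.7  94.5] [0.5, 0.5]
BL [532.3  15.2  92.6] [0.3, 0.3]
dialskirt [603.9 -94.3  95.7] [0.6, 0.6]
cart L [478.6 342.8  73. ] [3.1, 3.1]
cart top z30/51 [478.4 351.2  30. ] [477.3 346.1  51. ]
cart top z30/51 [506.5 321.9  30. ] [505.1 317.2  51. ]
cart top z30/51 [457.9 283.5  30. ] [457.  279.3  51. ]
cart top z30/51 [483.6 310.4  30. ] [482.4 305.9  51. ]
cart side z30 [507.2 323.5  30. ]
cart side z30 [461.3 284.8  30. ]
cart side z30 [431.4 317.6  30. ]
cart side z30 [478.6 354.8  30. ]
bay top z95 [599.2  38.6  95. ]
bay top z95 [613.6 -11.6  95. ]
bay top z95 [547.8 -31.5  95. ]
bay top z95 [531.8  14.9  95. ]
bay side z95 [597.6  39.2  95. ]
bay side z95 [614.2 -12.   95. ]
bay side z95 [546.6 -31.4  95. ]
bay side z95 [530.9  17.5  95. ]
```

Bay mouth ≈ (573,3,94.5) with yaw ≈ 18° (corner distances fit 64×45 plus chamfer), dial ≈ (604,−94) 101.6 mm away (expected 102), cartridge ≈ (469,319), yaw ≈ 39.5°; the two views agree at z=30. I'll move over the unit for a close wrist measurement first.

```bash
python3 -m pendant '[[-0.0316,0.027,0,0,0,0,0.08],[-0.0316,0.027,0,0,0,0,0.08],[-0.0316,0.027,0,0,0,0,0.08],[-0.0316,0.027,0,0,0,0,0.08],[-0.0316,0.027,0,0,0,0,0.08],[-0.0316,0.027,0,0,0,0,0.08],[-0.0316,0.027,0,0,0,0,0.08],[-0.0316,0.027,0,0,0,0,0.08]]' && python3 -m pendant '[[-0.0316,0.027,0,0,0,0,0.08],[-0.0316,0.027,0,0,0,0,0.08],[-0.0316,0.027,0,0,0,0,0.08],[-0.0316,0.027,0,0,0,0,0.08],[-0.0316,0.027,0,0,0,0,0.08],[-0.0316,0.027,0,0,0,0,0.08],[-0.0316,0.027,0,0,0,0,0.08],[-0.0316,0.027,0,0,0,0,0.08],[0,0,0,0,0,0,0.08],[0,0,0,0,0,0,0.08],[0,0,0,0,0,0,0.08]]'
python3 - <<'E'
from h import *
d=snap('wrist','w1'); im=cv2.imread('pics/w1.png')
s=arm.read_state();print(s['clock'],s['position'],s['ee_rot'])
us=[proj(d,P,True) for P in ((573,3,95),(604,-94,95),(599,38,94),(547,-32,94))];print(us,d['xyz'])
x0=int(np.clip(np.mean([u[0] for u in us])-100,0,360));y0=int(np.clip(np.mean([u[1] for u in us])-75,0,270));print(x0,y0)
cv2.imwrite('pics/w1c.png',cv2.resize(im[y0:y0+150,x0:x0+200],None,fx=4,fy=4,interpolation=cv2.INTER_CUBIC))
E
```

```text
clock: 0.95
position: [360.2, -317.4, 256.3]
ee_rot: [-0.145, 0.989, 0.0, 0.0]
contact_force: [1.3, -0.7, 0.6]
gripper_width: 80.0
grasp_force: 0.0
clock: 2.05
position: [539.1, -39.8, 256.0]
ee_rot: [-0.145, 0.989, 0.0, -0.001]
contact_force: [-0.0, -0.3, -0.3]
gripper_width: 80.4
grasp_force: 0.0
2.1 [539.10753739 -40.14963613 256.22067532] [-1.44879958e-01  9.89449194e-01 -1.16418338e-05 -3.00266868e-04]
[(np.float64(309.3951914528923), np.float64(238.75050360794938)), (np.float64(202.56457766914934), np.float64(239.989101358412)), (np.float64(333.78724931967616), np.float64(270.0699609924735)), (np.float64(281.98378576331277), np.float64(203.03779541488504))] [463.31809401 -62.4055286  374.78364864]
181 162
```

View pics/w1c.png

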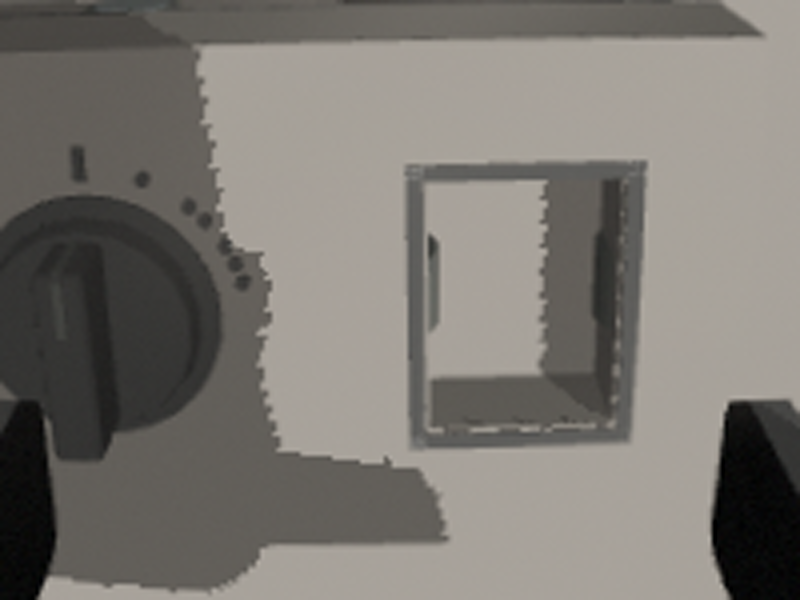

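The wrist crop shows the bay mouth's outer chamfer at crop (405,165),(646,162),(631,440),(410,450), with leaves visible on both long walls, and the dial at left with bar pointing to its front mark. Now compute the bay precisely.

Run:
```python
from h import *
d=np.load('pics/w1.npz'); 
q=lambda x,y:ray(d,181+x/4-.375,162+y/4-.375,True)
for z in (95,):
    P=np.array([onz(q(*c),z) for c in ((405,165),(646,162),(631,440),(410,450))])
    print(P.round(1),P.mean(0).round(1))
    for a,b in ((0,3),(1,2),(0,1),(3,2)):
        v=P[b]-P[a];print(np.linalg.norm(v).round(1),np.degrees(np.arctan2(v[1],v[0])).round(2))
# inner edge (mouth after chamfer, z 93)
P=np.array([onz(q(*c),93) for c in ((424,180),(628,180),(614,428),(430,432))]);print(P.mean(0).round(1))
print('mark',onz(q(78,163),95).round(1),'skirt top/bot/right', [onz(q(*c),z).round(1) for c,z in (((90,195),95),((130,435),95),((222,325),95))])
print('bar top ends z125',onz(q(80,243),125).round(1),onz(q(85,460),125).round(1))
```

```text
[[546.6 -32.2  95. ]
 [530.   20.3  95. ]
 [599.   42.8  95. ]
 [616.7  -9.4  95. ]] [573.1   5.4  95. ]
73.7 18.04
72.5 18.04
55.1 107.5
55.1 108.75
[573.6   5.9  93. ]
mark [ 567.7 -104.2   95. ] skirt top/bot/right [array([574.4, -99.8,  95. ]), array([633.5, -77. ,  95. ]), array([597.1, -62.1,  95. ])]
bar top ends z125 [573.6 -95.6 125. ] [625. -84. 125.]
```

```bash
python3 -m pendant '[[-0.0034,0.0401,0,0,0,0,0.08],[-0.0034,0.0401,0,0,0,0,0.08],[-0.0034,0.0401,0,0,0,0,0.08],[-0.0034,0.0401,0,0,0,0,0.08],[-0.0034,0.0401,0,0,0,0,0.08],[-0.0034,0.0401,0,0,0,0,0.08],[-0.0034,0.0401,0,0,0,0,0.08],[-0.0034,0.0401,0,0,0,0,0.08],[-0.0034,0.0401,0,0,0,0,0.08]]' >/dev/null && python3 -m pendant '[[0,0,0,0,0,-7.6,0.08],[0,0,0,0,0,-7.6,0.08],[0,0,0,0,0,-7.6,0.08],[0,0,0,0,0,0,0.08],[0,0,0,0,0,0,0.08],[0,0,0,0,0,0,0.08],[0,0,0,0,0,0,0.08]]'
python3 - <<'E'
from h import *
d=snap('wrist','w2'); im=cv2.imread('pics/w2.png')
u=proj(d,(469,319,40),True);print(u,arm.read_state()['joints'].round(2))
x0=int(np.clip(u[0]-75,0,410));y0=int(np.clip(u[1]-56,0,308));print(x0,y0)
cv2.imwrite('pics/w2c.png',cv2.resize(im[y0:y0+112,x0:x0+150],None,fx=5,fy=5,interpolation=cv2.INTER_CUBIC))
E
```

```text
clock: 3.7
position: [465.4, 314.7, 256.4]
ee_rot: [-0.337, 0.941, 0.0, 0.0]
contact_force: [0.8, 0.5, -0.3]
gripper_width: 80.3
grasp_force: 0.0
(np.float64(277.3280767709515), np.float64(183.53335337579773)) [ 0.88  0.28 -0.15 -0.   -1.14 -1.77]
202 127
```

View pics/w2c.png

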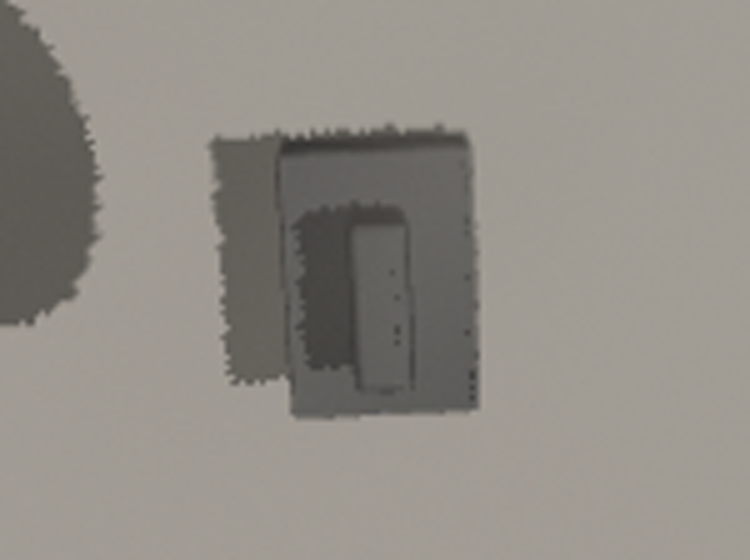

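The crop shows the cartridge: block top corners (280,155),(470,150),(480,408),(292,412) and rib top (350,226),(405,224),(412,387),(357,389).

Run:
```python
from h import *
d=np.load('pics/w2.npz'); s=arm.read_state();print(s['position'].round(1))
M=R.from_quat(s['ee_rot']).as_matrix();print('tool y yaw',np.degrees(np.arctan2(M[1,1],M[0,1])))
q=lambda x,y:ray(d,202+x/5-.4,127+y/5-.4,True)
for z,C in ((51,((350,226),(405,224),(412,387),(357,389))),(30,((280,155),(470,150),(480,408),(292,412)))):
    P=np.array([onz(q(*c),z) for c in C]); print(z,P.mean(0).round(1),(M.T@(P.mean(0)-s['position'])).round(1))
    for a,b in ((0,3),(1,2),(0,1),(3,2)):
        v=P[b]-P[a];print(np.linalg.norm(v).round(1),np.degrees(np.arctan2(v[1],v[0])).round(2))
```

```text
[465.4 314.8 256.4]
tool y yaw 129.44127022857128
51 [470.3 320.7  51. ] [ -7.5   1.4 205.4]
34.9 41.63
34.9 42.16
11.2 131.6
11.5 131.65
30 [470.5 320.8  30. ] [ -7.8   1.4 226.4]
58.2 41.22
58.4 42.55
40.8 130.99
42.2 130.74
```

```bash
python3 -m pendant '[[-0.0069,0.0011,0.02,0,0,-2.1,0.06],[0,0,0.035,0,0,0,0.06],[0,0,0.035,0,0,0,0.06],[0,0,0.035,0,0,0,0.06],[0,0,0.03,0,0,0,0.06],[0,0,0.02,0,0,0,0.06],[0,0,0.012,0,0,0,0.06],[0,0,0.012,0,0,0,0.06],[0,0,0,0,0,0,0.06],[0,0,0,0,0,0,0.06],[0,0,0,0,0,0,0.06]]' && python3 -m pendant '[[0,0,0,0,0,0,0.005],[0,0,0,0,0,0,0.005],[0,0,0,0,0,0,0.005],[0,0,0,0,0,0,0.005],[0,0,0,0,0,0,0.005],[0,0,0,0,0,0,0.005],[0,0,0,0,0,0,0.005],[0,0,0,0,0,0,0.005]]'
```

```text
clock: 4.85
position: [470.5, 320.9, 58.5]
ee_rot: [-0.355, 0.935, 0.001, 0.001]
contact_force: [-0.8, 0.2, 0.7]
gripper_width: 59.7
grasp_force: 0.0
clock: 5.65
position: [470.1, 320.5, 57.8]
ee_rot: [-0.355, 0.935, 0.0, 0.0]
contact_force: [0.2, -0.6, 4.4]
gripper_width: 10.8
grasp_force: 61.4
```

```bash
python3 -m pendant '[[0,0,-0.015,0,0,0,0.005],[0,0,-0.03,0,0,0,0.005],[0,0,-0.03,0,0,0,0.005],[0,0,-0.03,0,0,0,0.005],[0,0,-0.03,0,0,7.8,0.005],[0,0,-0.022,0,0,7.9,0.005],[0,0,0,0,0,7.9,0.005],[0,0,0,0,0,0,0.005],[0,0,0,0,0,0,0.005]]'
python3 - <<'E'
from h import *
s=arm.read_state();M=R.from_quat(s['ee_rot']).as_matrix();print(np.degrees(np.arctan2(M[1,1],M[0,1])),(M.T@(np.array([573.1,4.3,215])-s['position'])).round(1))
E
```

```text
clock: 6.55
position: [469.3, 319.9, 213.2]
ee_rot: [-0.158, 0.987, -0.001, -0.001]
contact_force: [-0.8, -0.3, -0.7]
gripper_width: 10.6
grasp_force: 60.5
108.16302684432777 [-2.000e-01 -3.322e+02 -1.600e+00]
```

```bash
python3 -m pendant '[[0,-0.0369,0,0,0,0,0.005],[0,-0.0369,0,0,0,0,0.005],[0,-0.0369,0,0,0,0,0.005],[0,-0.0369,0,0,0,0,0.005],[0,-0.0369,0,0,0,0,0.005],[0,-0.0369,0,0,0,0,0.005],[0,-0.0369,0,0,0,0,0.005],[0,-0.0369,0,0,0,0,0.005],[0,-0.0369,0,0,0,0,0.005]]' >/dev/null; python3 -m pendant '[[0,0,0.025,0,0,0,0.005],[0,0,0.023,0,0,0,0.005],[0,0,0,0,0,0,0.005],[0,0,0,0,0,0,0.005],[0,0,0,0,0,0,0.005]]'
python3 - <<'E'
from h import *
S=snap('side','s3');W=snap('wrist','w3');s=arm.read_state();print(s['position'].round(1))
a=cv2.imread('pics/s3.png');b=cv2.imread('pics/w3.png')
cv2.imwrite('pics/m3.png',np.hstack([cv2.resize(a[150:270,180:300],(400,400),interpolation=2),cv2.resize(b[150:350,200:400],(400,400),interpolation=2)]))
E
```

```text
clock: 7.95
position: [573.4, 4.9, 167.3]
ee_rot: [-0.157, 0.988, -0.0, 0.001]
contact_force: [0.8, -0.7, -0.6]
gripper_width: 10.5
grasp_force: 60.6
[573.3   5.  167.5]
```

View pics/m3.png

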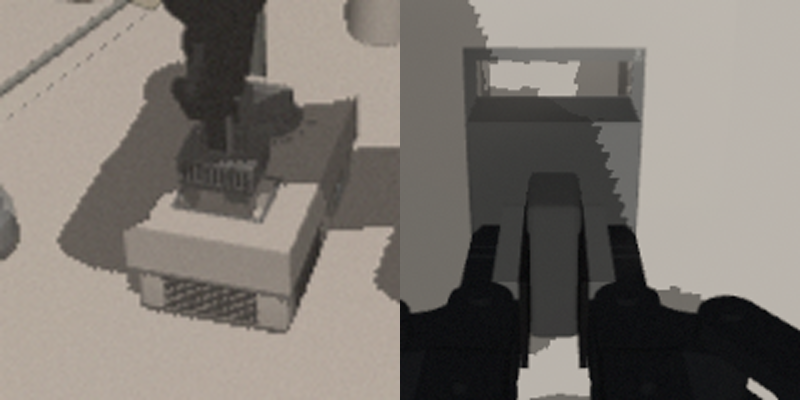

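The cartridge hangs squarely above the bay (wrist half: bay edges 463–645, block edges 471–640, same centre). Descend.

```bash
python3 -m pendant '[[0,0,0.01,0,0,0,0.005],[0,0,0.006,0,0,0,0.005],[0,0,0.006,0,0,0,0.005],[0,0,0.004,0,0,0,0.005],[0,0,0,0,0,0,0.005],[0,0,0,0,0,0,0.005]]'; python3 -m pendant '[[0,0,0.004,0,0,0,0.005],[0,0,0.004,0,0,0,0.005],[0,0,0.003,0,0,0,0.005],[0,0,0,0,0,0,0.005],[0,0,0,0,0,0,0.005]]'
```

```text
clock: 8.65
position: [572.7, 4.5, 140.2]
ee_rot: [-0.157, 0.988, -0.0, -0.0]
contact_force: [-0.3, 0.5, -1.7]
gripper_width: 10.7
grasp_force: 60.6
clock: 9.15
position: [572.6, 4.6, 129.1]
ee_rot: [-0.157, 0.988, 0.0, 0.0]
contact_force: [0.6, 0.5, -0.1]
gripper_width: 10.4
grasp_force: 60.6
```

```bash
python3 -m pendant '[[0,0,0.003,0,0,0,0.005],[0,0,0.003,0,0,0,0.005],[0,0,0,0,0,0,0.005],[0,0,0,0,0,0,0.005],[0,0,0,0,0,0,0.005]]';  python3 -m pendant '[[0,0,0.001,0,0,0,0.005],[0,0,0.001,0,0,0,0.005],[0,0,0.001,0,0,0,0.005],[0,0,0,0,0,0,0.005],[0,0,0,0,0,0,0.005]]'
```

```text
clock: 9.65
position: [572.5, 4.5, 123.0]
ee_rot: [-0.157, 0.988, 0.0, -0.0]
contact_force: [0.9, 0.5, -2.5]
gripper_width: 10.8
grasp_force: 60.5
clock: 10.15
position: [572.5, 4.4, 122.8]
ee_rot: [-0.157, 0.988, -0.0, 0.0]
contact_force: [-5.2, 1.3, 11.8]
gripper_width: 10.4
grasp_force: 62.4
```

```bash
python3 -m pendant '[[0,0,0,0,0,0,0.04],[0,0,0,0,0,0,0.04],[0,0,0,0,0,0,0.04],[0,0,0,0,0,0,0.04],[0,0,-0.02,0,0,0,0.04],[0,0,-0.04,0,0,0,0.04],[0,0,-0.04,0,0,0,0.04],[0,0,-0.033,0,0,0,0.04]]';  python3 -m pendant '[[0,-0.017,0,0,0,0,0.04],[0,-0.03,0,0,0,0,0.04],[0,-0.03,0,0,0,0,0.04],[0,0,0,0,0,0,0.04],[0,0,0,0,0,0,0.04],[0,0,0,0,0,0,0.04]]'
python3 - <<'E'
from h import *
S=snap('side','s4');W=snap('wrist','w4');s=arm.read_state();print(s['position'].round(1))
a=cv2.imread('pics/s4.png');b=cv2.imread('pics/w4.png')
cv2.imwrite('pics/m4.png',np.hstack([cv2.resize(a[160:235,205:280],(400,600),interpolation=2)[:, :200] if 0 else cv2.resize(a[160:235,215:265],(400,600),interpolation=2),cv2.resize(b[130:430,180:380],(400,600),interpolation=2)]))
print(b.shape); cv2.imwrite('pics/w4c.png',cv2.resize(b[130:330,170:437],(800,600),interpolation=2))
E
```

```text
clock: 10.95
position: [572.9, 4.5, 255.4]
ee_rot: [-0.157, 0.988, -0.0, 0.001]
contact_force: [0.8, 0.2, 0.4]
gripper_width: 39.5
grasp_force: 0.0
clock: 11.55
position: [596.2, -68.3, 253.0]
ee_rot: [-0.157, 0.988, 0.0, -0.0]
contact_force: [-0.6, -0.1, -0.2]
gripper_width: 40.1
grasp_force: 0.0
[596.2 -68.  253.3]
(420, 560, 3)
```

View pics/w4c.png

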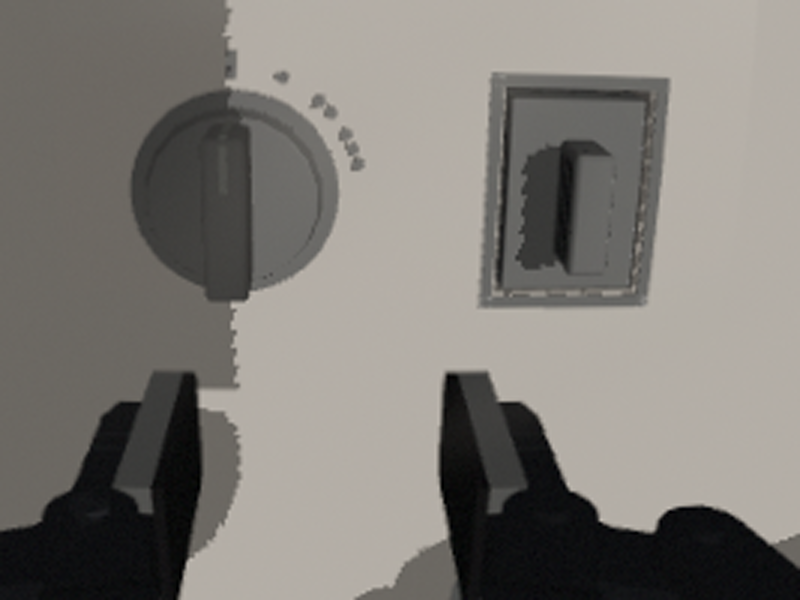

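The cartridge sits sunk in the bay with only the rib out (block top crop 503–650 × 92–292), dial at skirt (131–339, 88–292), bar along the unit's x. Check numbers and compute the dial axis.

Run:
```python
from h import *
d=np.load('pics/w4.npz'); s=arm.read_state();M=R.from_quat(s['ee_rot']).as_matrix()
q=lambda x,y:ray(d,170+x/2.996-.33,130+y/3-.33,True)
for n,z,C in (('frame',95,((490,73),(669,79),(647,306),(480,307))),('block',95,((505,92),(650,97),(634,290),(499,290))),('rib',116,((568,152),(612,156),(604,274),(566,272))),('bar',125,((205,140),(248,140),(250,299),(205,300)))):
    P=np.array([onz(q(*c),z) for c in C]);print(n,P.mean(0).round(1),[np.linalg.norm(P[i]-P[(i+1)%4]).round(1) for i in range(4)],(M.T@(P.mean(0)-s['position'])).round(1))
P=np.array([onz(q(*c),97) for c in ((131,190),(339,190),(235,88),(235,292))]);print('skirt',P.mean(0).round(1),np.linalg.norm(P[0]-P[1]).round(1),np.linalg.norm(P[2]-P[3]).round(1))
S=np.load('pics/s4.npz');T=np.load('pics/top0.npz')
print(tri(ray(T,255+260/5-.4,143+166/5-.4),ray(S,205+218/4-.37,165+78/4-.37)))
```

```text
frame [572.8   5.6  95. ] [np.float64(55.3), np.float64(73.1), np.float64(55.0), np.float64(72.9)] [ -0.6  77.1 158.3]
block [572.9   5.4  95. ] [np.float64(44.9), np.float64(61.8), np.float64(44.2), np.float64(61.7)] [ -0.6  77.  158.3]
rib [572.9   4.1 116. ] [np.float64(12.9), np.float64(35.0), np.float64(11.6), np.float64(35.3)] [ -0.2  75.7 137.3]
bar [603.5 -91.6 125. ] [np.float64(11.3), np.float64(44.5), np.float64(12.4), np.float64(44.9)] [  0.4 -24.7 128.3]
skirt [603.2 -92.   97. ] 61.7 62.6
(array([603.85298126, -94.25276535,  95.68054917]), [0.6, 0.6])
```

Sizes agree with flush (block ~61×44, rib 35×12 at z=116). A quick press on the rib with closed fingers will confirm its height before the dial.

```bash
python3 -m pendant '[[0,0.038,0,0,0,0,0],[0,0.039,0,0,0,0,0],[0,0,0.035,0,0,0,0],[0,0,0.035,0,0,0,0],[0,0,0.03,0,0,0,0],[0,0,0.006,0,0,0,0],[0,0,0,0,0,0,0],[0,0,0,0,0,0,0],[0,0,0,0,0,0,0]]';  python3 -m pendant '[[0,0,0.002,0,0,0,0],[0,0,0.002,0,0,0,0],[0,0,0.002,0,0,0,0],[0,0,0.002,0,0,0,0],[0,0,0,0,0,0,0],[0,0,0,0,0,0,0]]'
```

```text
clock: 12.55
position: [573.8, 4.8, 149.3]
ee_rot: [-0.157, 0.988, 0.0, 0.002]
contact_force: [0.6, -0.8, 0.6]
gripper_width: -0.0
grasp_force: 0.0
clock: 13.15
position: [572.7, 4.3, 141.1]
ee_rot: [-0.157, 0.988, -0.0, 0.0]
contact_force: [-3.1, -0.4, 9.2]
gripper_width: 0.0
grasp_force: 4.4
```

Contact at TCP z = 141.1, so rib top is at 116.1: the cartridge is home. Now to the dial.

```bash
python3 -m pendant '[[0,0,-0.022,0,0,0,0.04],[0,0,-0.04,0,0,0,0.04],[0.001,-0.034,0,0,0,0,0.04],[0,-0.034,0,0,0,0,0.04],[0,-0.034,0,0,0,0,0.04],[0,0,0,0,0,0,0.04],[0,0,0.03,0,0,0,0.04],[0,0,0.02,0,0,0,0.04],[0,0,0.012,0,0,0,0.04],[0,0,0,0,0,0,0.04],[0,0,0,0,0,0,0.04]]'
```

```text
clock: 14.25
position: [603.7, -92.5, 139.9]
ee_rot: [-0.157, 0.988, -0.0, 0.0]
contact_force: [1.2, 0.8, 0.8]
gripper_width: 40.3
grasp_force: 0.0
```

```bash
python3 -m pendant '[[0,0,0.005,0,0,0,0.04],[0,0,0.004,0,0,0,0.04],[0,0,0,0,0,0,0.04],[0,0,0,0,0,0,0.025],[0,0,0,0,0,0,0.018],[0,0,0,0,0,0,0.015],[0,0,0,0,0,0,0.005],[0,0,0,0,0,0,0.005],[0,0,0,0,0,0,0.005],[0,0,0,0,0,0,0.005],[0,0,0,0,0,0,0.005]]'
```

```text
clock: 15.35
position: [603.3, -92.7, 130.7]
ee_rot: [-0.157, 0.988, 0.0, 0.0]
contact_force: [-2.2, 2.2, 5.3]
gripper_width: 10.7
grasp_force: 59.9
```

```bash
python3 -m pendant '[[0,0,-0.001,0,0,4,0.005],[0,0,0,0,0,5,0.005],[0,0,0,0,0,5,0.005],[0,0,0,0,0,5,0.005],[0,0,0,0,0,5,0.005],[0,0,0,0,0,5,0.005],[0,0,0,0,0,5,0.005],[0,0,0,0,0,0,0.005],[0,0,0,0,0,0,0.005]]'; python3 -c "
from h import *
s=arm.read_state();print(s['wrist_torque'],s['joints'].round(2))"
```

```text
clock: 16.25
position: [603.2, -92.5, 130.8]
ee_rot: [0.138, 0.99, 0.0, -0.0]
contact_force: [1.1, 2.6, -1.6]
gripper_width: 10.5
grasp_force: 59.4
[ 0.76422865 -0.13087271  0.10956574] [ 0.11  0.47 -0.19 -0.   -0.91 -1.96]
```

```bash
python3 -m pendant '[[0,0,0,0,0,5,0.005],[0,0,0,0,0,5,0.005],[0,0,0,0,0,5,0.005],[0,0,0,0,0,5,0.005],[0,0,0,0,0,5,0.005],[0,0,0,0,0,5,0.005],[0,0,0,0,0,5,0.005],[0,0,0,0,0,2,0.005],[0,0,0,0,0,0,0.005],[0,0,0,0,0,0,0.005],[0,0,0,0,0,0,0.005]]'
python3 - <<'E'
from h import *
W=snap('wrist','w5');S=snap('side','s5');s=arm.read_state();print(s['wrist_torque'],s['joints'].round(2))
M=R.from_quat(s['ee_rot']).as_matrix();print('turned',108.0-np.degrees(np.arctan2(M[1,1],M[0,1])))
a=cv2.imread('pics/s5.png');b=cv2.imread('pics/w5.png')
cv2.imwrite('pics/m5.png',np.hstack([cv2.resize(a[150:240,205:295],(400,400),interpolation=2),cv2.resize(b[120:370,160:410],(400,400),interpolation=2)]))
E
```

```text
clock: 17.35
position: [603.3, -92.3, 130.8]
ee_rot: [0.446, 0.895, 0.0, -0.0]
contact_force: [1.7, 4.1, -4.4]
gripper_width: 10.5
grasp_force: 59.0
[ 1.40638445 -0.51230591  0.09985697] [ 0.11  0.47 -0.19 -0.   -0.91 -2.61]
turned 70.93357515184324
```

View pics/m5.png

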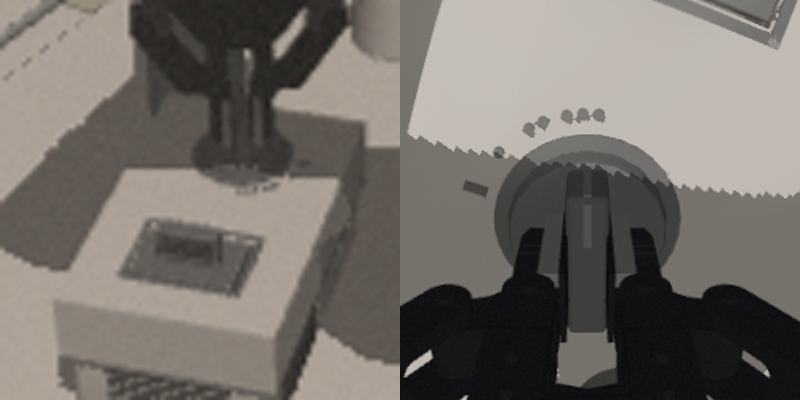

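The pointer line (587,200) stands at the three pips (583,114), the cartridge sits flush, and the wrist torque of 0.10 N m matches the spring at the third click. Hand in.

```bash
python3 -c "
from bench import arm
print(arm.job_done())"
```

```text
the job is handed in; nothing more can be done
None
```

I pressed the cartridge fully home in the bay, turned the dial to about 71° (1.24 rad) at the third click, and handed the job in at about 17 s with the gripper still holding it; the hand-in returned no verdict.

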